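# Twist the collar off a cookie press and show its inside to the phone

## Task

A friend on a video call wants to check that the cookie press was washed properly inside. Twist the collar on the nozzle of the upside-down press anticlockwise (seen from above) until its bayonet comes free, lift it off, and hold it still in the air straight in front of the phone's front camera, 12 cm from the lens, centred on it and with the open inside facing the lens squarely. Finish while still holding it there; do not drop it, do not touch the phone or its stand, and leave the tin, saucer, fork and trays where they are.

Things in the scene. Friction and masses are not known exactly. Their poses are not given: they have to be found in the camera images.
- press: Steel cookie press, fixed, upside down: head in a wooden block (110 mm square, 40 high), nozzle up. Origin: on the ledge under its vertical axis; z up. Barrel 50 mm across (beads 52) to 160 mm up, then a shoulder and the neck. A squeeze lever stands at the -x side, 58 to 82 mm from the axis, up to 137 mm high.
- nozzle_top (a point): Centre of the top of the press's neck (36 mm across), 190 mm above the ledge, hidden under the collar; axes as the press's. The neck has two outward bayonet lugs, at its +x and -x sides, and stops beside them. The collar must rise 20 mm to clear the neck.
- collar_mid (a point): Centre, half-way up, of the loose collar: an aluminium cap like an upturned cup, 56 mm across, 24 high, about 70 g, ribbed side, skirt 4 mm thick; closed end with the flower-pattern disc up, open inside down. z: its axis, out of the closed end. Seated, it is 181 mm above the ledge on the press's axis. Two dark marks on top, at its +x and -x, show its two inward lugs.
- collar: The same collar; origin: centre of its open lower rim, 12 mm below collar_mid. It starts locked, x turned -6 to 13 degrees from the press's x (anticlockwise from above is +): it then lifts 2.5 mm at most. It is free beyond 35 degrees and meets a stop near 65; there it lifts straight off. Turning is light; at the stop it slips in the grip unharmed.
- phone_stand: Aluminium desk stand with the phone, fixed; base 120 by 78 by 6 mm. Origin: on the ledge, 80 mm horizontally in front of the phone's lens (on the screen's side); x points to the phone's rear.
- phone: Smartphone, 152 by 74 by 8.5 mm, lying back on the stand. Origin: lens of the front camera, in the middle of its upper end, 130 mm above the ledge. z: the line of sight, out of the screen, 50 degrees above level, towards the robot's side; x: up along the phone, which reaches from 6 mm above to 152 mm below the lens; y: across it.
- tin: Closed round tin, 92 mm in diameter, 58 mm high, loose. Origin: centre of its underside.
- saucer: Green ceramic saucer, 128 mm in diameter, 20 mm high, loose. Origin: centre of its underside.
- fork: Steel dessert fork, 150 mm long, 20 mm wide, 6 mm high, loose, lying along its x axis. Origin: under its middle.
- trays: Stack of three clear acrylic trays, 150 by 105 mm, 60 mm high together, loose. Origin: centre of the underside.
Not all that is in view belongs to the job. What is shaped like the press but blue is not meant. What is shaped like the collar but blue is not meant.

How it is judged:
On the way, in this order (a step that is already met when the one before it is completed fails the run):
1. the collar is twisted free while still seated on the nozzle (more than 30 degrees from the press's x axis, no more than 6 mm up) (angle between the x axis of collar_mid and the x axis of press, either way round above 0.524 rad and z of collar_mid in the frame of press below 0.187 m and horizontal distance between collar_mid and press below 0.006 m), for 0.1 s.
2. the collar is lifted clear of the neck in the gripper (z of collar_mid in the frame of press above 0.205 m and contact force between the fingers and collar above 1 N), for 0.1 s.
At the end, for the whole second after the job is handed in: The gripper holds the collar still in the air, touching neither press nor phone: its centre 95 to 145 mm in front of the lens, within 20 mm of the line of sight both across and along the phone, its axis within 0.2 rad of the line of sight, its open inside towards the lens (z of collar_mid in the frame of phone between 0.095 and 0.145 m and x of collar_mid in the frame of phone between -0.02 and 0.02 m and y of collar_mid in the frame of phone between -0.02 and 0.02 m and angle between the z axis of collar_mid and the z axis of phone, either way round below 0.2 rad and angle between collar_mid's own z axis and vertical below 1.3 rad and height (world z) of collar_mid above 0.17 m and contact force between the fingers and collar above 1 N and contact force between collar and phone_stand below 0.1 N and contact force between collar and press below 0.1 N and linear speed of collar below 0.03 m/s); the arm keeps its last pose, push and grip.
It fails at once if the phone or its stand is touched (contact force between any of the fingers, the arm, collar and phone_stand above 0.5 N).
It fails at once if the collar is dropped (height (world z) of collar_mid below 0.1 m).
It fails at once if a bystander (tin, saucer, fork, trays) is moved more than 20 mm (distance of any of tin, saucer, fork, trays from where it was at the start of the episode above 0.02 m).
It also fails if it takes over 42 s, if anything falls off the work surface, if the arm or the gripper's body presses on something with over 40 N, if the wrist force passes 120 N, or if a joint passes its speed limit or range.

## Robot

A 6-joint arm with a two-finger parallel gripper is mounted at the origin on the work surface. World frame = base frame: x ahead of the robot, y to its left, z up, the work surface at z = 0. Lengths are in m, angles in rad, forces in N, time in s.
With the tool pointing down it reaches from about 0.225 to 0.725 m from the base axis. Payload 3.1 kg.
Tool frame: the origin (TCP) lies midway between the tips of the shut fingers; the grasp point (between the pads) lies 19 mm behind it; z points along the fingers, y is the line along which they close (so a half turn about z gives the same grasp; the last joint's range is limited). The gripper opens to 85 mm and grips with 20 to 120 N. Pads are 22 mm wide; open, the fingers measure 114 mm over their backs; the gripper's body (76 mm by 85 mm) begins 54 mm behind the grasp point. The pads swing forward as they close: fully open they stand 13 mm farther back than shut.
Start: joints at [-1.273, 0.048, 0.099, 1.622, 0, 1.443], TCP at [0.217, -0.478, 0.204] pointing down, gripper open.
Joint ranges: [-2.91, 2.91], [-0.99, 1.94], [-1.21, 1.42], [-2.12, 2.29], [-1.49, 1.47], [-3.14, 3.14]. Speed limits (rad/s): [2.79, 2.79, 3.14, 3.14, 3.14, 3.14].

## Interface

Orientations are given as a unit quaternion [x, y, z, w].
In Python, from workcell import arm gives the robot as it stands.
- The arm moves only by the shell command python3 -m pendant 'ROWS' [OPENING] [FORCE]. ROWS is text: rows parted by semicolons, each of 6 numbers parted by spaces: the shift along the world's x, y, z in mm, then the turn, a rotation vector about the world's x, y, z in degrees. In form: dx dy dz rx ry rz; .... A call has 1 to 10 rows; each row is the pose to reach, as a shift and turn from the pose commanded when the call began; what a row does not reach only later rows make up. A row lasts 1/10 s, in which the tool goes at most 50 mm and 8.59 degrees, less where a joint would pass 70% of its speed; a pose out of reach is approached as far as the arm can. A call with a gripper value outside its range is refused whole. OPENING is the opening, from 0 (shut) to 1 (fully open), set as the call begins (- or left out, the last holds). The fingers move at their own pace and stop on an object; FORCE is the grip in N (left out, the last holds). Time passes only in rows, so rows that repeat a pose let the fingers close. It gives the time, the measured TCP pose, the force, the opening and the grip force at its end, in the units of the state.
- arm.sense(): the state, without advancing time (a new reading comes with each control period).
- arm.camera(name): name is "scene" or "top" or "wrist"; returns the picture (420x560x3 uint8, red, green, blue); there is no depth.
- arm.camera_model(name): a dict with "fx", "fy", "cx", "cy" (pixels), "k1" (the pictures are not rectified: a ray, as slopes to the right and down, at radius r is drawn at 1 + k1 r^2 times it, then the intrinsics apply), "T" (4x4, takes a point from camera to world coordinates); the wrist camera has in their place "mount" (4x4, takes a point from camera to tool coordinates, whose origin is the TCP and whose axes are the flange's). Camera axes: x right, y down, z forward; pixel columns grow to the right and rows downward; lengths in m; the calibration is good to about 2 mm. A picture is of the moment at which its call begins: read the wrist's pose just before it. camera_model takes no time and is no camera call.
- arm.hand_in(): hands the job in; it is judged then, once.
The state is a dict: "time": time; "joint_pos": joint angles; "joint_vel": joint speeds; "effort": joint torques, N m; "position": TCP position; "tcp_rot": TCP orientation; "wrist_force": force on the tool from outside, world axes, zero at the start; "ft_torque": the same for the moment, N m; "gripper_width": finger opening in m; "gripper_force": force on a finger pad.
Only numpy, scipy, OpenCV 4.12 (cv2) and the standard library are available. Lean on these libraries where they do the work, as an engineer would, in place of code of your own. Each camera call takes 0.05 s, during which the arm holds its last target. There are 200 camera calls.

## Working session

There is one attempt and no reset: what is moved stays moved. The work goes in short steps, Python scripts to look and compute and a shell command to move; the robot and the scene stay as the last step left them, time stands still between calls to the robot, and variables do not carry over. Pictures are saved under pics/ and viewed, at most 10 in all, crops included, and the job is handed in when it is done.

```bash
mkdir -p pics; cat > h.py <<'E'
import numpy as np, cv2
from workcell import arm
from scipy.spatial.transform import Rotation as R
def T(name,st=None):
    m=arm.camera_model(name)
    if 'T' in m: return m,np.array(m['T'])
    A=np.eye(4);A[:3,:3]=R.from_quat(st['tcp_rot']).as_matrix();A[:3,3]=st['position']
    return m,A@np.array(m['mount'])
def ray(name,u,v,st=None):
    m,t=T(name,st)
    K=np.array([[m['fx'],0,m['cx']],[0,m['fy'],m['cy']],[0,0,1]])
    p=cv2.undistortPoints(np.array([[[u,v]]],float),K,np.array([m['k1'],0,0,0.]))[0,0]
    d=t[:3,:3]@np.array([p[0],p[1],1]);return t[:3,3],d/np.linalg.norm(d)
def atz(name,u,v,z,st=None):
    o,d=ray(name,u,v,st);return o+d*(z-o[2])/d[2]
def proj(name,P,st=None):
    m,t=T(name,st);q=t[:3,:3].T@(np.array(P)-t[:3,3]);s=q[:2]/q[2];s=s*(1+m['k1']*(s@s))
    return np.array([m['fx']*s[0]+m['cx'],m['fy']*s[1]+m['cy']])
def snap(name,fn):
    st=arm.sense();im=arm.camera(name);cv2.imwrite('pics/'+fn,im[:,:,::-1]);return st
E
python3 - <<'E'
from h import *
for n in('scene','top','wrist'):
    st=snap(n,n+'1.png');m,t=T(n,st);print(n,{k:m[k] for k in('fx','cx','cy','k1')},t.round(3).tolist())
print(st)
E
```

```text
scene {'fx': 395.34916660991416, 'cx': 281.5946331751148, 'cy': 206.39963522528228, 'k1': -0.07503015829035041} [[-0.438, 0.486, -0.756, 1.203], [0.899, 0.215, -0.383, 0.332], [-0.024, -0.847, -0.531, 0.614], [0.0, 0.0, 0.0, 1.0]]
top {'fx': 407.56684046483656, 'cx': 278.3072931561262, 'cy': 208.36983961141704, 'k1': 0.024969142399514185} [[-0.001, -0.992, 0.126, 0.402], [-1.0, 0.003, 0.012, 0.004], [-0.012, -0.126, -0.992, 1.067], [0.0, 0.0, 0.0, 1.0]]
wrist {'fx': 340.30481710047457, 'cx': 273.34004251764736, 'cy': 211.12052894886327, 'k1': -0.06032739931705145} [[0.413, -0.868, -0.276, 0.288], [-0.911, -0.394, -0.123, -0.444], [-0.002, 0.302, -0.953, 0.373], [0.0, 0.0, 0.0, 1.0]]
{'time': 0.1, 'joint_pos': array([-1.27282845e+00,  4.86982699e-02,  9.77355756e-02,  1.62200547e+00,
        3.41500399e-07,  1.44301269e+00]), 'joint_vel': array([ 0.0006843 , -0.00128138,  0.00466595, -0.00201693,  0.00051543,
        0.00016805]), 'effort': array([ 2.32093153e-03, -3.39848685e+01,  3.20937252e+01,  1.58086990e-02,
       -3.31719630e-04, -4.26055058e-07]), 'position': array([ 0.21664097, -0.47753738,  0.20271357]), 'tcp_rot': array([ 9.77426815e-01,  2.11271491e-01, -9.21214352e-05, -1.08200320e-03]), 'wrist_force': array([ 0.6224031 ,  0.63679645, -0.7385649 ]), 'ft_torque': array([0.01938019, 0.02690107, 0.03804688]), 'gripper_force': 0.0, 'gripper_width': 0.0853660843784376}
```

View pics/top1.png

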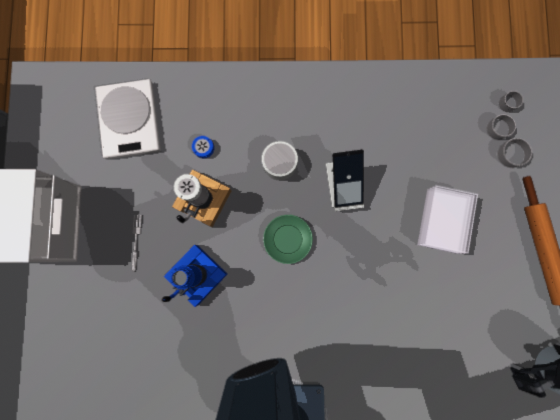

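View pics/scene1.png

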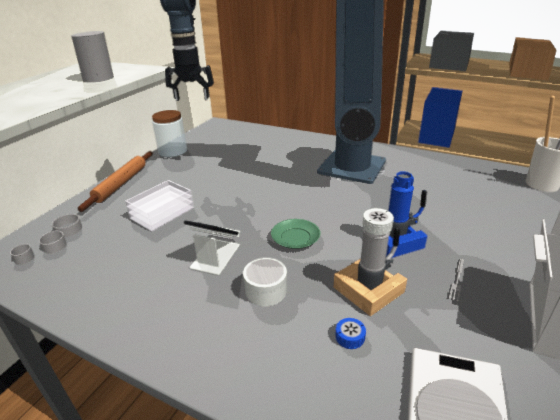

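The top view shows the steel press with its collar at about (188,188) and its block at (201,198). The phone is at about (348,178) with its upper end near (348,152). The blue decoys are at (203,147) and (190,278). Next I'll make zoomed crops of the collar and phone from both cameras.

```bash
python3 - <<'E'
from h import *
t=cv2.imread('pics/top1.png');s=cv2.imread('pics/scene1.png')
def c(im,u,v,w,h,f): return cv2.resize(im[v:v+h,u:u+w],None,fx=f,fy=f,interpolation=cv2.INTER_CUBIC)
a=c(t,165,160,75,75,4);b=c(t,320,140,60,75,4);d=c(s,330,200,80,110,4)[:300];e=c(s,180,210,70,70,4)
d=c(s,330,200,80,75,4)
def pad(x): return cv2.copyMakeBorder(x,0,300-x.shape[0],0,400-x.shape[1],0)
cv2.imwrite('pics/m1.png',np.vstack([np.hstack([pad(a),pad(b)]),np.hstack([pad(d),pad(e)])]))
E
```

```text
(no output)
```

View pics/m1.png

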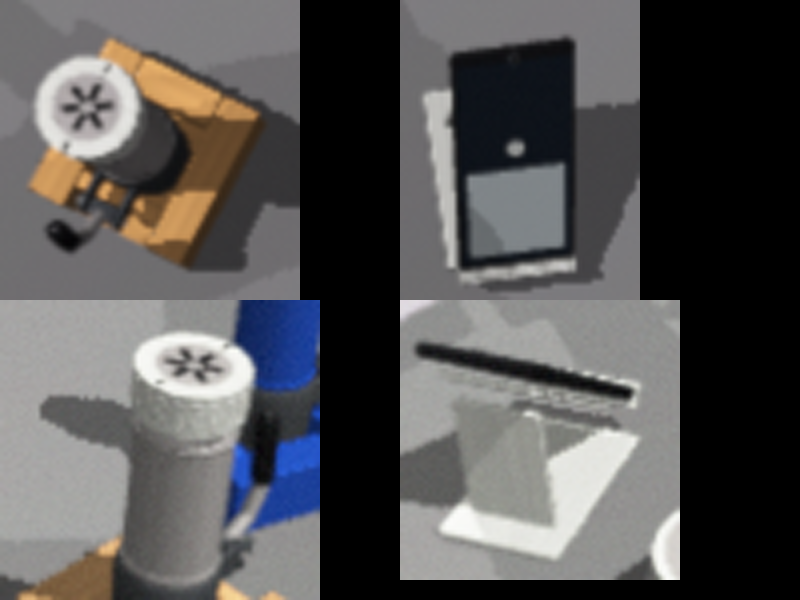

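The crops give the collar top centre at (186.8,186.8) in the top view and (378.3,215.8) in the scene view. The marks are at (191.8,177) and (181.8,196.8). The phone lens is at (348,154.5) and its corners are visible.

```bash
python3 - <<'E'
from h import *
from scipy.optimize import least_squares
print('collar top',atz('top',186.8,186.8,.193),atz('scene',378.3,215.8,.193))
a=atz('top',191.8,177,.193);b=atz('top',181.8,196.8,.193);print('marks',a,b,np.linalg.norm(a-b),np.degrees(np.arctan2(*(a-b)[1::-1])))
# press block top corners (z=.04): from crop
for u,v in[(108,40),(263,115),(187,262),(32,185)]: print('blk',atz('top',165+u/4,160+v/4,.04))
print('lever',atz('top',165+65/4,160+236/4,.137))
print('lens',atz('top',348,154.5,.13))
# phone fit
c40,s40=np.cos(np.radians(40)),np.sin(np.radians(40))
pts=[(.006,.037,332.5,153.75),(.006,-.037,363.25,150),(-.146,-.037,363.75,205.5),(-.146,.037,334.5,207),(0,0,348,154.5)]
def P(p,x,y):
    h=np.array([np.cos(p[2]),np.sin(p[2]),0]);l=np.array([-h[1],h[0],0])
    return np.array([p[0],p[1],.13])+x*(h*c40+np.array([0,0,s40]))+y*l
for off in(.006,):
  r=least_squares(lambda p:np.concatenate([proj('top',P(p,x,y))-[u,v] for x,y,u,v in pts]),[.5,-.15,0])
  p=r.x;print('phone',p[:2],np.degrees(p[2]),r.fun.round(1))
# scene ends: (415..)
for q in[(-.146,.037),(.006,.037),(-.146,-.037),(.006,-.037)]: print(q,P(p,*q).round(3),proj('scene',P(p,*q)))
h=np.array([np.cos(p[2]),np.sin(p[2]),0]);n=-h*s40*1+0*h
n=-h*np.cos(np.radians(50))+np.array([0,0,np.sin(np.radians(50))])
print('n',n,'target',np.array([p[0],p[1],.13])+.12*n)
for n_,u,v,z in[('tin',280,159,.058),('sau',289,240,.02)]: print(n_,atz('top',u,v,z))
E
```

```text
collar top [0.56098408 0.21362383 0.193     ] [0.55907535 0.21409925 0.193     ]
marks [0.58271019 0.20326266 0.193     ] [0.5389466  0.22390297 0.193     ] 0.048386710773150376 -25.250062579385595
blk [0.63273447 0.23815379 0.04      ]
blk [0.58348061 0.13763604 0.04      ]
blk [0.48925818 0.18446797 0.04      ]
blk [0.53866786 0.28417852 0.04      ]
lever [0.49613521 0.23778655 0.137     ]
lens [ 0.64831697 -0.14912542  0.13      ]
phone [ 0.6488679  -0.14950074] 7.11114476342372 [-0.   0.2  0.6 -0.  -0.6 -1.  -0.2  1.1  0.2 -0.2]
(-0.146, 0.037) [ 0.533 -0.127  0.036] [239.51026684 232.46178231]
(0.006, 0.037) [ 0.649 -0.112  0.134] [213.6820823 225.9334741]
(-0.146, -0.037) [ 0.542 -0.2    0.036] [213.11861365 227.47317204]
(0.006, -0.037) [ 0.658 -0.186  0.134] [183.67263572 220.2759582 ]
n [-0.63784321 -0.07957357  0.76604444] target [ 0.57232672 -0.15904957  0.22192533]
tin [0.65640181 0.01130077 0.058     ]
sau [ 0.45324842 -0.01116273  0.02      ]
```

```bash
python3 -m pendant '0 0 40 0 0 0; 0 0 80 0 0 8; 15 30 110 0 0 16; 35 70 130 0 0 24; 55 110 130 0 0 32; 75 150 130 0 0 40; 95 190 130 0 0 48; 115 230 130 0 0 56; 135 270 130 0 0 60; 155 310 130 0 0 60' 1
```

```text
time: 1.15
position: [0.3722, -0.1664, 0.3336]
tcp_rot: [0.741, 0.672, 0.0, 0.0]
wrist_force: [1.8, -0.4, 0.6]
gripper_width: 0.0855
gripper_force: 0.0
```

```bash
python3 -m pendant '20 40 0 0 0 0; 40 80 0 0 0 0; 60 120 0 0 0 0; 80 160 0 0 0 0; 100 200 0 0 0 0; 120 240 0 0 0 0; 140 280 0 0 0 0; 160 320 0 0 0 0; 175 350 -10 0 0 0; 188 381 -50 0 0 0'; python3 -m pendant '0 0 -20 0 0 0; 0 0 -20 0 0 0; 0 0 -20 0 0 0'
python3 - <<'E'
from h import *
st=snap('wrist','w2.png');print(st['joint_pos'].round(2),st['position'])
print(proj('wrist',[.56,.2138,.193],st), proj('wrist',[.561,.211,.04],st))
E
```

```text
time: 2.15
position: [0.5619, 0.2139, 0.2887]
tcp_rot: [0.741, 0.672, 0.004, 0.002]
wrist_force: [1.3, -0.4, 1.0]
gripper_width: 0.0851
gripper_force: 0.0
time: 2.45
position: [0.5587, 0.2113, 0.2653]
tcp_rot: [0.741, 0.672, -0.001, -0.0]
wrist_force: [0.6, -0.3, 1.0]
gripper_width: 0.0859
gripper_force: 0.0
[ 0.25  0.27  0.48  1.78 -0.    1.92] [0.55874708 0.21126722 0.26532008]
[274.02394617 210.38684351] [275.04251818 173.37695904]
```

View pics/w2.png

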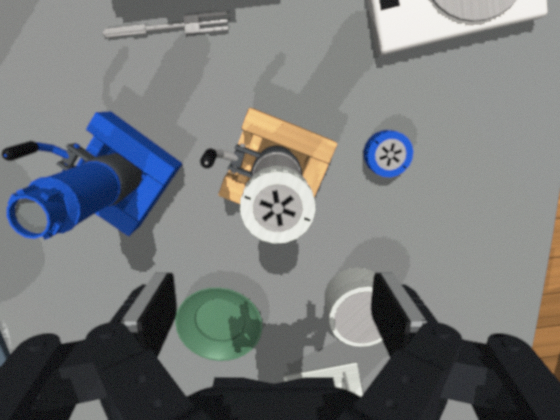

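The wrist view shows the steel collar's disc centre at about (277.5,207), with its marks at (247,197) and (308,218). That is only a few pixels from the prediction of (274,210).

```bash
python3 - <<'E'
from h import *
st=arm.sense();print(st['position'])
print(atz('wrist',277.7,207,.193,st))
a=atz('wrist',247.5,197.5,.193,st);b=atz('wrist',308,218,.193,st);print(a,b,(a+b)/2,np.linalg.norm(a-b),np.degrees(np.arctan2(*(b-a)[1::-1])))
E
```

```text
[0.55941653 0.2111584  0.26695038]
[0.56384143 0.21561028 0.193     ]
[0.54222351 0.22517724 0.193     ] [0.58585265 0.20466799 0.193     ] [0.56403808 0.21492261 0.193     ] 0.04820924741868589 -25.177354789902086
```

```bash
python3 -m pendant '2 1.5 -25 0 0 0; 2 1.5 -50 0 0 0; 2 1.5 -75 0 0 0; 2 1.5 -90 0 0 0; 2 1.5 -102 0 0 0; 2 1.5 -102 0 0 0;2 1.5 -102 0 0 0' ; python3 -m pendant '0 0 0 0 0 0; 0 0 0 0 0 0; 0 0 0 0 0 0; 0 0 0 0 0 0; 0 0 0 0 0 0; 0 0 0 0 0 0; 0 0 0 0 0 0; 0 0 0 0 0 0' 0 40
```

```text
time: 3.2
position: [0.5621, 0.2129, 0.1653]
tcp_rot: [0.741, 0.671, 0.001, 0.001]
wrist_force: [-0.3, -1.0, 0.9]
gripper_width: 0.0855
gripper_force: 0.0
time: 4.0
position: [0.5616, 0.2135, 0.1656]
tcp_rot: [0.741, 0.672, 0.001, 0.0]
wrist_force: [-1.9, -0.6, 6.9]
gripper_width: -0.0
gripper_force: 2.9
```

The gripper reports a width of 0, which doesn't fit with holding a 56 mm collar, so I'll look.

```bash
python3 - <<'E'
from h import *
st=snap('scene','s3.png');print(st['gripper_width'],st['gripper_force'],st['wrist_force']);snap('wrist','w3.png')
s=cv2.imread('pics/s3.png')[120:300,290:470];w=cv2.imread('pics/w3.png')
s=cv2.resize(s,None,fx=2.2,fy=2.2);w=cv2.resize(w,(396,297))
cv2.imwrite('pics/m3.png',np.hstack([s,cv2.copyMakeBorder(w,0,396-297,0,0,0)]))
E
```

```text
-4.152739462635514e-05 2.928679319550156 [-1.90313948 -0.57380455  6.87287584]
```

View pics/m3.png

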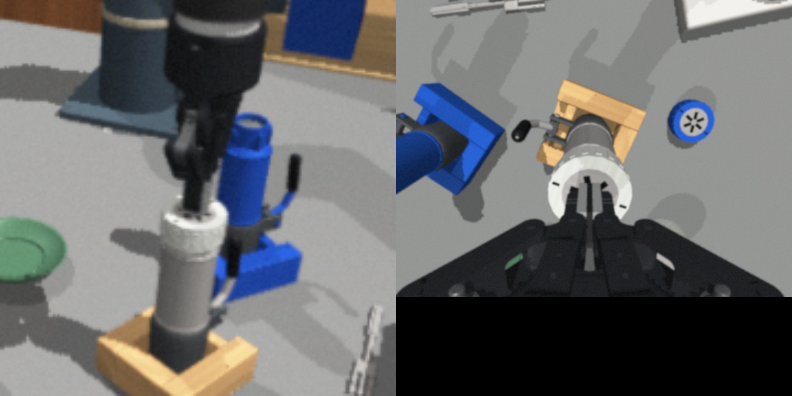

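```bash
python3 - <<'E'
from h import *
st=arm.sense();p=st['position']
for z in(0,.0275): print(proj('scene',p+[0,0,z]),proj('wrist',p+[0,0,z],st))
print(proj('scene',[.5615,.2142,.193]),proj('wrist',[.5615,.2142,.193],st))
s=cv2.imread('pics/s3.png')[160:260,340:420];w=cv2.imread('pics/w3.png')[190:310,210:350]
s=cv2.resize(s,None,fx=5,fy=5,interpolation=2)[:500];w=cv2.resize(w,None,fx=2.85,fy=2.85,interpolation=2)
cv2.imwrite('pics/m4.png',np.hstack([s,cv2.copyMakeBorder(w,0,500-w.shape[0],0,0,0)]))
E
```

```text
[376.19362088 228.08746709] [272.25121526 254.90208492]
[377.68675706 216.35476152] [272.19597669 279.66248985]
[378.03499126 216.45026013] [271.88423645 278.32787349]
```

View pics/m4.png

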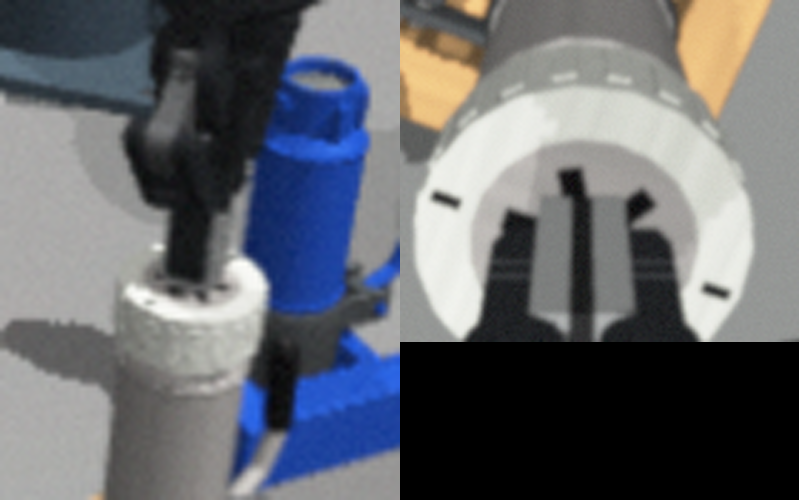

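```bash
python3 - <<'E'
from h import *
m=arm.camera_model('wrist');M=np.array(m['mount']);print(M.round(3))
I={'position':np.zeros(3),'tcp_rot':[0,0,0,1]}
for back in(0,.013,.028,.041):
  print(back,[proj('wrist',[sx*.011,sy,-back],I).round(0).tolist() for sx in(1,-1) for sy in(-.0425,.0425)], [proj('wrist',[sx*.011,0,-back],I).round(0).tolist() for sx in(1,-1)])
E
```

```text
[[-0.001 -0.953 -0.303  0.079]
 [ 1.    -0.001 -0.     0.001]
 [-0.    -0.303  0.953 -0.17 ]
 [ 0.     0.     0.     1.   ]]
0 [[193.0, 236.0], [351.0, 236.0], [196.0, 273.0], [348.0, 273.0]] [[272.0, 236.0], [272.0, 273.0]]
0.013 [[188.0, 246.0], [357.0, 246.0], [191.0, 285.0], [353.0, 284.0]] [[272.0, 246.0], [272.0, 285.0]]
0.028 [[180.0, 259.0], [364.0, 259.0], [184.0, 300.0], [360.0, 300.0]] [[272.0, 259.0], [272.0, 301.0]]
0.041 [[172.0, 272.0], [372.0, 272.0], [177.0, 316.0], [367.0, 316.0]] [[272.0, 272.0], [272.0, 317.0]]
```

The open fingertips in w2 at (175,273) and (372,273), and the shut tips at row 258, both show the real fingertips about 28 mm short of the reported TCP. The shut fingers touching the 193 mm top at a reported 165 mm agrees with that. I'll rise, open, and go 28 mm deeper.

```bash
python3 -m pendant '0 0 20 0 0 0; 0 0 45 0 0 0'; python3 -m pendant '0 0 0 0 0 0; 0 0 0 0 0 0; 0 0 0 0 0 0; 0 0 0 0 0 0; 0 0 0 0 0 0; 0 0 0 0 0 0; 0 0 0 0 0 0; 0 0 0 0 0 0' 1; python3 -m pendant '0 0.5 -20 0 0 0; 0 0.5 -40 0 0 0; 0 0.5 -55 0 0 0; 0 0.5 -65 0 0 0; 0 0.5 -73 0 0 0; 0 0.5 -73 0 0 0; 0 0.5 -73 0 0 0'; python3 -m pendant '0 0 0 0 0 0; 0 0 0 0 0 0; 0 0 0 0 0 0; 0 0 0 0 0 0; 0 0 0 0 0 0; 0 0 0 0 0 0; 0 0 0 0 0 0; 0 0 0 0 0 0' 0 40
```

```text
time: 4.3
position: [0.5603, 0.2128, 0.2073]
tcp_rot: [0.741, 0.672, -0.002, -0.001]
wrist_force: [0.7, -0.3, -0.4]
gripper_width: -0.0002
gripper_force: 0.0
time: 5.1
position: [0.5612, 0.213, 0.2084]
tcp_rot: [0.741, 0.672, -0.0, -0.0]
wrist_force: [-0.6, -0.1, -0.4]
gripper_width: 0.0853
gripper_force: 0.0
time: 5.8
position: [0.5616, 0.2136, 0.1361]
tcp_rot: [0.741, 0.672, 0.0, 0.0]
wrist_force: [0.2, -0.4, 0.7]
gripper_width: 0.0857
gripper_force: 0.0
time: 6.6
position: [0.562, 0.2138, 0.1369]
tcp_rot: [0.741, 0.672, 0.001, 0.001]
wrist_force: [0.3, -0.1, 5.3]
gripper_width: 0.055
gripper_force: 43.0
```

The collar is gripped at 55 mm, so I'll twist anticlockwise.

```bash
python3 -m pendant '0 0 0 0 0 7; 0 0 0 0 0 14; 0 0 0 0 0 21; 0 0 0 0 0 28; 0 0 0 0 0 35; 0 0 0 0 0 42; 0 0 0 0 0 49; 0 0 0 0 0 55; 0 0 0 0 0 55; 0 0 0 0 0 55'
python3 - <<'E'
from h import *
print(arm.sense()['ft_torque'])
st=snap('wrist','w5.png')
w=cv2.imread('pics/w5.png')[170:330,170:380];cv2.imwrite('pics/w5c.png',cv2.resize(w,None,fx=3.5,fy=3.5,interpolation=2))
E
```

```text
time: 7.6
position: [0.5616, 0.2144, 0.1369]
tcp_rot: [0.347, 0.938, 0.001, 0.0]
wrist_force: [-0.4, 1.7, 5.7]
gripper_width: 0.055
gripper_force: 43.2
[0.21870654 0.21981521 0.05046725]
```

View pics/w5c.png

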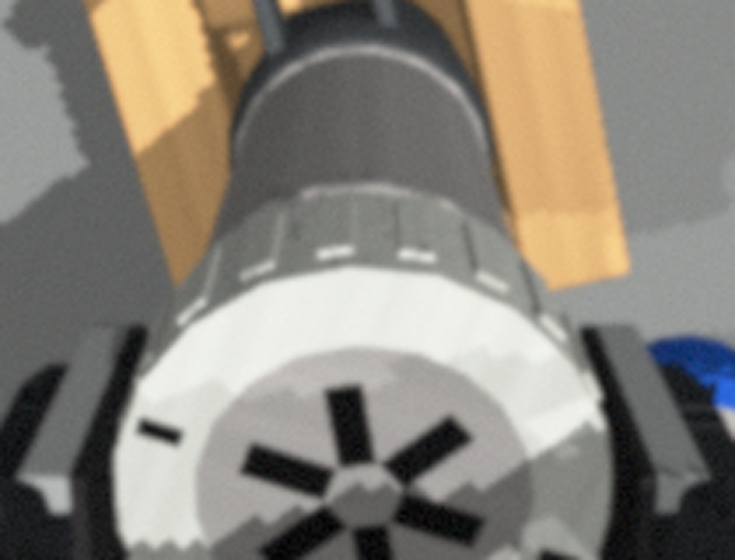

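The marks kept the same place relative to the fingers while the block swung round, so the collar turned the full 55°. Now I'll lift it.

```bash
python3 -m pendant '0 0 5 0 0 0; 0 0 10 0 0 0; 0 0 20 0 0 0; 0 0 30 0 0 0; 0 0 50 0 0 0; 0 0 70 0 0 0; 0 0 90 0 0 0; 0 0 110 0 0 0; 0 0 110 0 0 0'
python3 - <<'E'
from h import *
print(arm.sense()['joint_pos'].round(2))
snap('wrist','w6.png')
E
```

```text
time: 8.55
position: [0.563, 0.2139, 0.25]
tcp_rot: [0.347, 0.938, 0.002, 0.003]
wrist_force: [-0.8, 0.1, -0.9]
gripper_width: 0.0556
gripper_force: 42.6
[ 0.25  0.27  0.44  1.73 -0.    0.96]
```

View pics/w6.png

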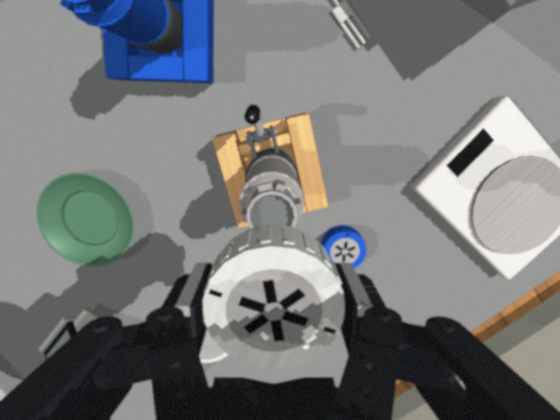

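The collar is in the grip and the neck is bare. I'll move across, tilt, and stop 80 mm short along the line of sight.

```bash
python3 -m pendant '0 -40 30 0 0 0; 0 -80 40 0 0 0; 0 -120 40 1 -8 0; 0 -160 40 2 -16 0; -5 -200 40 3 -24 0; -10 -240 35 4 -32 0; -12 -280 30 4.9 -39.7 0; -12 -320 20 4.9 -39.7 0; -12 -360 10 4.9 -39.7 0; -12 -376 5 4.9 -39.7 0'; python3 -m pendant '0 0 0 0 0 0; 0 0 0 0 0 0'
python3 - <<'E'
from h import *
st=snap('scene','s7.png');snap('wrist','w7.png')
Rm=R.from_quat(st['tcp_rot']).as_matrix();c=np.array(st['position'])-.045*Rm[:,2]
print(st['joint_pos'].round(2),Rm[:,2],'collar',c,proj('scene',c),proj('top',c))
n=np.array([-.6378,-.0796,.766]);d=c-[.6489,-.1495,.13];print('along',d@n,'perp',d-(d@n)*n, np.degrees(np.arccos(-Rm[:,2]@n)))
E
```

```text
time: 9.6
position: [0.5468, -0.1651, 0.246]
tcp_rot: [0.329, 0.881, 0.156, 0.302]
wrist_force: [0.0, 0.1, -0.7]
gripper_width: 0.0551
gripper_force: 42.9
time: 9.8
position: [0.5486, -0.1621, 0.2488]
tcp_rot: [0.327, 0.881, 0.158, 0.303]
wrist_force: [0.4, 0.4, -1.6]
gripper_width: 0.0551
gripper_force: 42.9
[-0.7  -0.49 -0.45  1.1   0.49  0.14] [ 0.63632226  0.07990164 -0.7672742 ] collar [ 0.51994395 -0.16574313  0.28331508] [218.90341464 135.53221849] [370.53648897 198.7181681 ]
along 0.20098047813202236 perp [-0.0007707  -0.00024509 -0.00063596] 0.6351813867488987
```

View pics/s7.png

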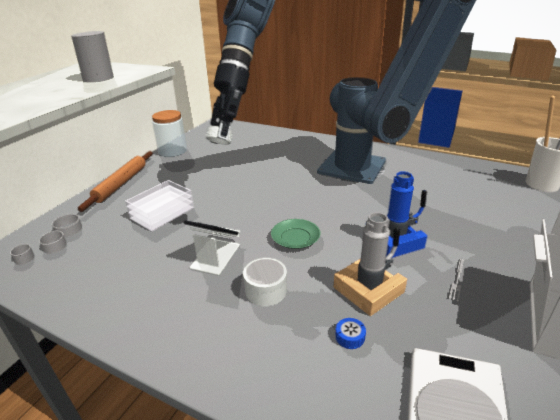

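The scene view shows the collar at (219,131), against a prediction of (219,135.5), clear of the phone with its opening facing it. I'll advance 80 mm along the line of sight.

```bash
python3 -m pendant '13 1.6 -15 0 0 0; 26 3.2 -31 0 0 0; 38 4.8 -46 0 0 0; 46 5.8 -55 0 0 0; 51 6.4 -61 0 0 0; 51 6.4 -61 0 0 0; 51 6.4 -61 0 0 0; 51 6.4 -61 0 0 0'
python3 - <<'E'
from h import *
st=snap('scene','s8.png');snap('top','t8.png')
Rm=R.from_quat(st['tcp_rot']).as_matrix();c=np.array(st['position'])-.045*Rm[:,2]
n=np.array([-.6378,-.0796,.766]);d=c-[.6489,-.1495,.13];print('along',d@n,'perp',d-(d@n)*n, np.degrees(np.arccos(-Rm[:,2]@n)),proj('scene',c),proj('top',c))
s=cv2.imread('pics/s8.png')[120:290,150:300];t=cv2.imread('pics/t8.png')[110:280,280:430]
cv2.imwrite('pics/m8.png',cv2.resize(np.hstack([s,t]),None,fx=2.6,fy=2.6,interpolation=2))
E
```

```text
time: 10.7
position: [0.6006, -0.1564, 0.1909]
tcp_rot: [0.326, 0.881, 0.157, 0.305]
wrist_force: [-0.5, 0.4, -0.1]
gripper_width: 0.0549
gripper_force: 42.9
along 0.12305046475935497 perp [ 0.00139546 -0.00061508  0.00111711] 0.6400169465200858 [210.78784084 168.71689286] [361.13921494 178.38256821]
```

View pics/m8.png

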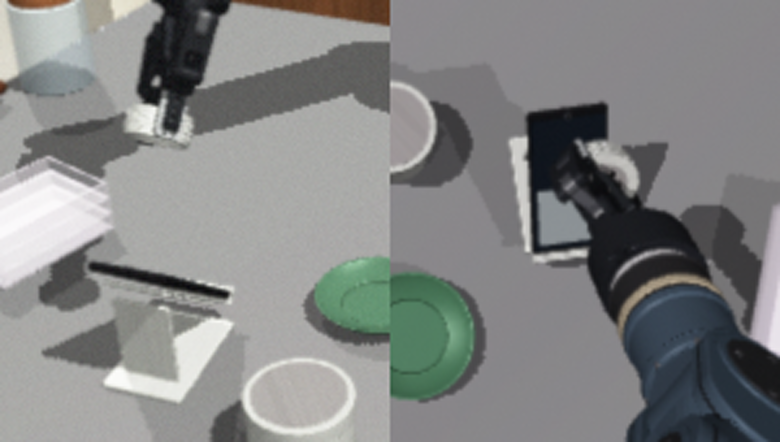

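The collar appears at about (211,168) in the scene view, against a prediction of (210.8,168.7). It's held square above the lens and clear of the phone, so I'll hand in.

```bash
python3 -c "
from workcell import arm
print(arm.hand_in())"
```

```text
the job is handed in; nothing more can be done
None
```

I twisted the collar free, lifted it off and handed the job in while holding it still about 12 cm in front of the phone's lens, centred within about 2 mm and square to it within about 1° by my measurements; no verdict came back.

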